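# Lock the drawbar post with a linch pin

### The job

Pick up the linch pin by its yellow handle and, with its ring open, push it through the cross hole of the steel hitch post from the robot's side until the brass head is fully home against the post. Then flip the sprung ring over the post and down round the pin's end until it snaps shut, and let go. The post stands loose in its slot, so feel for the hole, never force pin, ring or hitch (a light hand, under 20 N), and leave the other things on the bench where they are.

Things in the scene. Friction and masses are not known exactly. Their poses are not given: they have to be found in the camera images.
- pin_grip (a point): Where to grasp the loose linch pin: on its yellow handle plate, 12 mm thick (y), 36 mm long (x), 34 mm tall, 10 mm of it above and 24 mm below this point; its underside lies on the bench at the start. Free to grip from 15 mm ahead to 15 mm behind this point. x runs along the pin towards its tip, z up, y left. About 0.2 kg.
- pin_seat (a point): Where the stem axis meets the front face of the pin's brass head (18 mm wide, 12 long, 10 above and 16 below the axis); 32 mm ahead of (x) and 8 mm below pin_grip, same axes. The round steel stem, 8 mm in diameter, runs 34 mm along +x from here. Fully home, this point lies in the post's front face.
- pin_tip (a point): End of the stem on its axis, 34 mm ahead of pin_seat; same axes. The last 4 mm taper from 8 to 5 mm diameter. Fully home it stands out 10 mm past the post's back face.
- ring_end (a point): Middle of the far bar of the wire ring (wire 4.4 mm thick, ring 58 mm wide), 47.5 mm from the ring's hinge, which runs along the pin's y through the stem axis 6 mm behind pin_seat. It swings in an arc: open, 40 mm above the axis and 19.5 mm ahead of pin_seat; shut, on the axis 41.5 mm ahead of pin_seat (7.5 mm past the tip).
- ring (a joint): Ring angle in rad: 0 open (leaning 1.0 rad up from the stem, forward), 1.0 shut, with a stop at each end. An over-centre spring holds it open and resists (about 10 N pushed straight down at first, less later); past about 0.7 rad it snaps shut by itself and holds there.
- hole_nominal (a point): Fixed point 80 mm above the bench in the plane of the post's front face, opposite the middle of the slot. x points into the hole (level, the way the pin goes), y left, z up. The hole is at exactly this height, but anywhere within 10 mm of this point along y: not measured. Hole: through, 9.5 mm in diameter, no real chamfer; the tapered tip finds it from within about 2 mm.
- slot_mid (a point): Middle of the cross slot in the red drawbar eye, on its top, 50 mm above the bench; axes as hole_nominal. The steel post (42 mm wide in y, 24 deep in x, hole at mid-width, top 13 mm above the hole axis) slides +-10 mm along y in it at about 2 N, so a tip that has found the mouth drags the post into line. The red drawbar runs away along +x.
- hammer: Bystander: hammer lying on the bench, to be left alone.
- spray: Bystander: standing spray can, 52 mm in diameter, 160 mm tall, to be left alone.
- discs: Bystander: stack of grinding discs, 115 mm in diameter, 14 mm high, flat on the bench, to be left alone.
Mind the look-alikes: they are no part of the job. What is meant by the part that bears pin_grip is not blue, and is the smaller of those in its own colour.

How it is judged (in metres and radians):
On the way:
1. the pin is home in the post's hole, head against the post, with the ring still open (x of pin_seat in the frame of hole_nominal between -0.004 and 0.003 m and y of pin_seat in the frame of hole_nominal between -0.013 and 0.013 m and z of pin_seat in the frame of hole_nominal between -0.004 and 0.004 m and angle between the x axis of pin_seat and the x axis of hole_nominal, either way round below 0.15 rad and angle between pin_seat's own z axis and vertical below 0.35 rad and value of joint ring below 0.3 rad), for 0.2 s.
At the end, for the whole second after the job is handed in: The pin's stem is in the hole with its head within 7 mm of the post's front face (pin_seat within 13 mm sideways, 4 mm in height of hole_nominal, stem within 0.15 rad of the hole, rolled under 0.35 rad), the ring is shut (joint above 0.93), the pin released and at rest (x of pin_seat in the frame of hole_nominal between -0.007 and 0.003 m and y of pin_seat in the frame of hole_nominal between -0.013 and 0.013 m and z of pin_seat in the frame of hole_nominal between -0.004 and 0.004 m and angle between the x axis of pin_seat and the x axis of hole_nominal, either way round below 0.15 rad and angle between pin_seat's own z axis and vertical below 0.35 rad and value of joint ring above 0.93 rad and linear speed of pin below 0.02 m/s); the robot touches nothing.
It fails at once if the pin or its ring is forced against the hitch with more than 25 N (contact force between pin and hitch above 25 N).
It fails at once if the robot presses on the ring with more than 20 N (contact force between ring and the fingers above 20 N).
It fails at once if the robot presses on the hitch with more than 25 N (contact force between hitch and the fingers above 25 N or contact force between hitch and the arm above 25 N).
It fails at once if a bystander is moved by more than 20 mm (distance of any of hammer, spray, discs from where it was at the start of the episode above 0.02 m).
It also fails if it takes over 67 s, if anything falls off the work surface, if the arm or the gripper's body presses on something with over 40 N, if the wrist force passes 120 N, or if a joint passes its speed limit or range.

### The arm

A 7-joint arm with a two-finger parallel gripper is mounted at the origin on the work surface. World frame = base frame: x ahead of the robot, y to its left, z up, the work surface at z = 0. Lengths are in mm, angles in rad, forces in N, time in s.
With the tool pointing down it reaches from about 400 to 875 mm from the base axis. Payload 6.5 kg.
Tool frame: the origin (TCP) lies at the very end of the fingers, on their centre line; the grasp point (between the pads) lies 19 mm behind it; z points along the fingers, y is the line along which they close (so a half turn about z gives the same grasp; the last joint's range is limited). The gripper opens to 85 mm and grips with 20 to 120 N. Pads are 22 mm wide; open, the fingers measure 114 mm over their backs; the gripper's body (76 mm by 85 mm) begins 54 mm behind the grasp point. The pads swing forward as they close: fully open they stand 13 mm farther back than shut.
Start: joints at [-1.241, 0.536, -0.004, 1.538, 0.003, 1.067, -0.071], TCP at [250.6, 599.741, 231.29] pointing down, gripper open.
Joint ranges: [-2.7, 2.7], [-0.37, 2.16], [-1.27, 1.26], [0.24, 2.4], [-1.31, 4.45], [0.19, 1.91], [-2.76, 2.76]. Speed limits (rad/s): [2.39, 2.39, 3.14, 3.14, 3.14, 3.14, 3.14].

### API

Orientations are given as a 3x3 rotation matrix whose columns are the frame's x, y, z axes.
In Python, from bench import env gives the robot as it stands. The module is installed in compiled form; this text tells all that it offers.
- The arm moves only by the shell command python3 -m creep 'ROWS' [FORCE]. ROWS is JSON, a list that holds one entry, the list of rows, each a list of 7 numbers: the opening, from -1 (shut) to 1 (fully open), then the shift along the tool's x, y, z normalised to -1 to 1, where 1 is 0.75 m, then the turn, a rotation vector about the tool's x, y, z normalised to -1 to 1, where 1 is 180 degrees. In form: [[[fingers, x, y, z, rx, ry, rz], ...]]. A call has 1 to 8 rows; each row is the pose to reach, as a shift and turn from the pose commanded when the call began, along the tool's axes at that moment, turning the shorter way round; what a row does not reach only later rows make up. A row lasts 1/8 s, in which the tool goes at most 62.5 mm and 10.7 degrees, less where a joint would pass 70% of its speed; a pose out of reach is approached as far as the arm can. A call with a number of a shift or a turn outside -1 to 1 is refused whole. A call with a gripper value outside its range is refused whole. The fingers move at their own pace and stop on an object; FORCE is the grip in N (left out, the last holds). Time passes only in rows, so rows that repeat a pose let the fingers close. It gives the time, the measured TCP pose, the force, the opening and the grip force at its end, in the units of the state.
- env.get_obs(): the state, without advancing time (a new reading comes with each control period).
- env.camera(name): name is "scene" or "top"; returns the picture (384x512x3 uint8, blue, green, red); there is no depth.
- env.camera_info(name): a dict with "fx", "fy", "cx", "cy" (pixels), "rvec" (rotation vector, rad) and "tvec" (3), from world to camera coordinates, as OpenCV has them. Camera axes: x right, y down, z forward; pixel columns grow to the right and rows downward; lengths in mm; the calibration is good to about 2 mm. A picture is of the moment at which its call begins. camera_info takes no time and is no camera call.
- env.close_job(): hands the job in; it is judged then, once.
The state is a dict: "time": time; "joint_positions": joint angles; "qd": joint speeds; "effort": joint torques, N m; "tcp_pos": TCP position; "ee_rot": TCP orientation; "ft_force": force on the tool from outside, world axes, zero at the start; "torque": the same for the moment, N m; "width": finger opening in mm; "grip_force": force on a finger pad.
Only numpy, scipy, OpenCV 4.12 (cv2) and the standard library are available. Lean on these libraries where they do the work, as an engineer would, in place of code of your own. Each camera call takes 0.05 s, during which the arm holds its last target. There are 200 camera calls.

## Working session

There is one attempt and no reset: what is moved stays moved. The work goes in short steps, Python scripts to look and compute and a shell command to move; the robot and the scene stay as the last step left them, time stands still between calls to the robot, and variables do not carry over. Pictures are saved under pics/ and viewed, at most 12 in all, crops included, and the job is handed in when it is done.

```bash
mkdir -p pics
python3 - <<'E'
from bench import env
import cv2
for n in("scene","top"):
    cv2.imwrite(f"pics/{n}0.png",env.camera(n)); print(n,env.camera_info(n))
o=env.get_obs(); print(o)
E
```

```text
scene {'fx': 363.77281229100487, 'fy': 363.77281229100487, 'cx': 262.5951133874166, 'cy': 191.7077897772185, 'rvec': array([ 2.29881274,  1.25137145, -0.35974363]), 'tvec': array([-290.22078642, -334.2781022 , 1305.10765449])}
top {'fx': 446.8162795033708, 'fy': 446.8162795033708, 'cx': 262.8320350276534, 'cy': 192.5557550466138, 'rvec': array([ 2.07814741, -2.1282259 ,  0.24255329]), 'tvec': array([ -15.37415769,  525.39494982, 1029.56637193])}
{'time': 0.1, 'joint_positions': array([-1.24124097,  0.53710964, -0.00440126,  1.53874444,  0.00262761,
        1.0673213 , -0.07120808]), 'qd': array([-5.95170541e-05, -5.12776087e-04,  7.30993358e-04, -1.08666188e-03,
        1.42465476e-03,  6.41946191e-05, -6.58415074e-05]), 'effort': array([ 3.82620390e-03, -5.84568357e+01,  1.05255123e+00, -2.59776700e+01,
        1.26981991e-02,  4.58165523e-03, -1.17497692e-05]), 'tcp_pos': array([250.40334397, 599.22311456, 230.50026171]), 'ee_rot': array([[-9.22722936e-01,  3.85463584e-01, -4.57685192e-04],
       [ 3.85463822e-01,  9.22721714e-01, -1.50994218e-03],
       [-1.59711659e-04, -1.56967936e-03, -9.99998755e-01]]), 'ft_force': array([0.33531335, 0.01887104, 0.15903523]), 'torque': array([-0.07921719, -0.01416017, -0.05636817]), 'grip_force': 0.0, 'width': 85.21101295436696}
```

View pics/scene0.png

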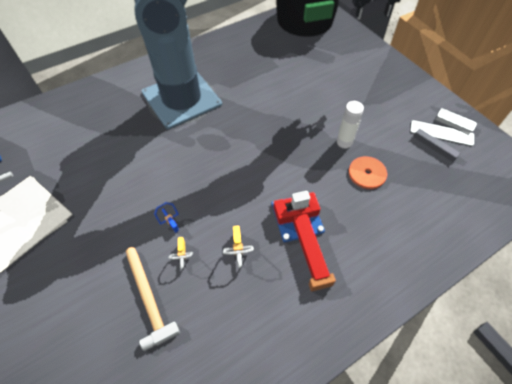

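View pics/top0.png

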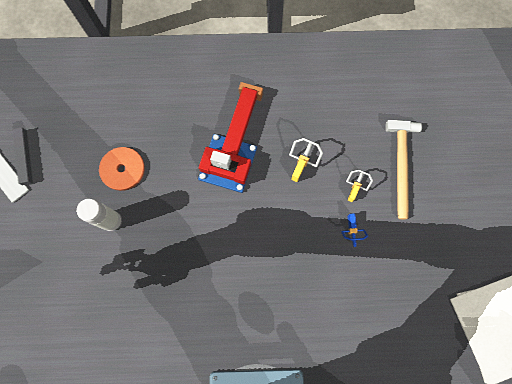

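```bash
cat > h.py <<'E'
from bench import env
import cv2, numpy as np
def cam(n):
    i=env.camera_info(n); K=np.array([[i['fx'],0,i['cx']],[0,i['fy'],i['cy']],[0,0,1.]]); return K,np.array(i['rvec']),np.array(i['tvec'])
def proj(n,p):
    K,r,t=cam(n); return cv2.projectPoints(np.array(p,float).reshape(-1,3),r,t,K,None)[0].reshape(-1,2)
def back(n,uv,z):
    K,r,t=cam(n); R=cv2.Rodrigues(r)[0]; d=R.T@np.linalg.inv(K)@np.array([*uv,1.]); c=-R.T@t
    return c+d*(z-c[2])/d[2]
def crop(n,f,x0,y0,x1,y1,s):
    im=env.camera(n)[y0:y1,x0:x1]; cv2.imwrite(f,cv2.resize(im,None,fx=s,fy=s,interpolation=cv2.INTER_CUBIC))
E
python3 - <<'E'
from h import *
for n in("scene","top"): print(n,proj(n,[[0,0,0],[250,600,231],[500,0,0]]).round(0).tolist())
for uv,z in (((358,185),10),((305,158),10),((221,160),93),((353,230),0),((403,170),0)): print(uv,back("top",uv,z).round(0))
im=env.camera("top")
a=cv2.resize(im[125:225,190:390],None,fx=4,fy=4,interpolation=cv2.INTER_CUBIC)
cv2.imwrite("pics/c1.png",a)
E
```

```text
scene [[182.0, 99.0], [371.0, 20.0], [256.0, 198.0]]
top [[256.0, 421.0], [-61.0, 320.0], [252.0, 208.0]]
(358, 185) [ 550. -272.   10.]
(305, 158) [ 626. -140.   10.]
(221, 160) [600.  71.  93.]
(353, 230) [ 436. -254.    0.]
(403, 170) [ 590. -395.    0.]
```

View pics/c1.png

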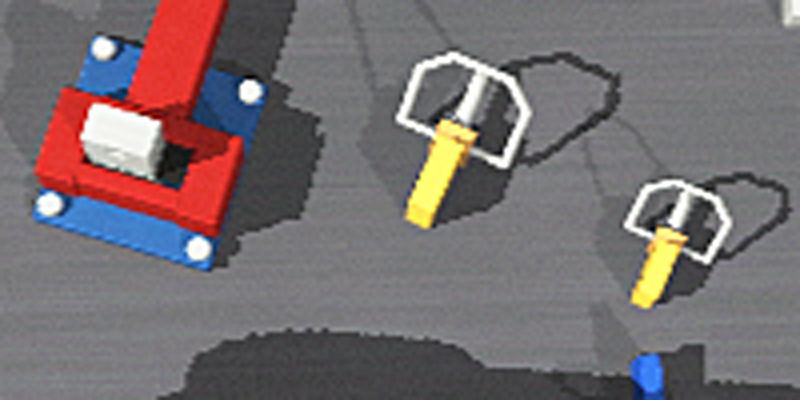

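The look-alikes are the large yellow pin (top 305,158), the small yellow pin (358,185) and the blue pin (353,230). The small yellow one fits: it isn't blue, it's the smaller of the two yellows, and its ring measures about 57 mm wide against about 75 mm on the big one. Next I'll zoom in on the pin and the hitch.

Run:
```python
from h import *
T=env.camera("top");S=env.camera("scene")
def c(im,x,y): 
    a=cv2.resize(im[y:y+48,x:x+64],None,fx=6,fy=6,interpolation=cv2.INTER_CUBIC)
    for k in range(0,64,10):
        cv2.line(a,(k*6,0),(k*6,5),(0,255,0),1)
        if k<48: cv2.line(a,(0,k*6),(5,k*6),(0,255,0),1)
    return a
m=np.vstack([np.hstack([c(T,195,145),c(T,330,160)]),np.hstack([c(S,268,185),c(S,150,225)])])
cv2.imwrite("pics/m1.png",m)
```

```text
(no output)
```

View pics/m1.png

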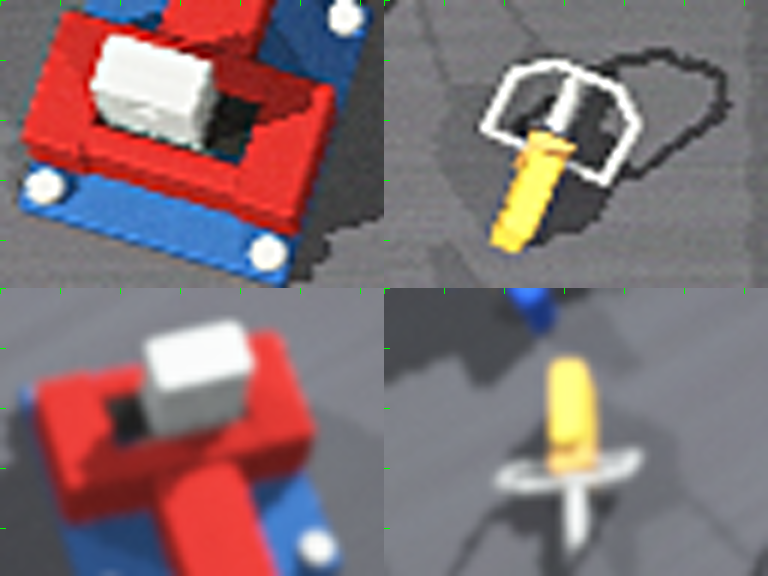

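Run:
```python
from h import *
def T(u,v,ox,oy,n,z): return back(n,(ox+u/6-0.4,oy+v/6-0.4),z)
C=lambda n: -cv2.Rodrigues(cam(n)[1])[0].T@cam(n)[2]
print("cams",C("top").round(),C("scene").round())
pt=[T(u,v,195,145,"top",93) for u,v in((105,35),(215,62),(208,105),(95,80))]
ps=[T(u,v,268,185,"scene",93) for u,v in((158,100),(252,82),(238,32),(145,57))]
for nm,p in(("top",pt),("scene",ps)):
    print(nm,np.round(p,1)[:,:2].tolist(),np.mean(p,0).round(1))
b=[T(u,v,195,145,"top",12) for u,v in((45,185),(268,253),(345,15))]
e=b[0]-b[1];print("bolt y dir",np.degrees(np.arctan2(-e[0],e[1])),np.linalg.norm(e)); e=b[2]-b[1];print("bolt x dir",np.degrees(np.arctan2(e[1],e[0])),np.linalg.norm(e))
# drawbar corners
print("eye back TL TR",[T(u,v,195,145,"top",50).round(1)[:2] for u,v in((65,12),(332,88),(262,105),(245,160))])
print("eye scene (z50): near robot L/R far", [T(u,v-288,268,185,"scene",50).round(1)[:2] for u,v in((38,382),(280,335),(312,428),(75,490),(107,403))])
print("pin top: rear mid z34",T(121,242,330,160,"top",34).round(1),"headfront z26",T(169,140,330,160,"top",26).round(1),"tip z18",T(189,75,330,160,"top",18).round(1))
print("pin scene: rear top z34",T(570-384,358-288,150,225,"scene",34).round(1),"tip z16",T(578-384,548-288,150,225,"scene",16).round(1))
print("ring hinge corners z16",[T(u-384,v,330,160,"top",16).round(1)[:2] for u,v in((485,130),(605,183))])
print("scene hinge/ring ends",[T(u-384,v-288,150,225,"scene",40).round(1)[:2] for u,v in((500,483),(640,458))])
```

```text
cams [ 281.  -21. 1121.] [ 981. -295.  922.]
top [[624.4, 92.2], [612.0, 48.1], [594.1, 51.0], [605.6, 96.2]] [609.   71.9  93. ]
scene [[609.9, 49.3], [625.0, 90.0], [600.3, 100.6], [588.5, 57.5]] [605.9  74.4  93. ]
bolt y dir -18.72248162953985 100.4208511504004
bolt x dir -18.200376394005982 111.24883228950443
eye back TL TR [array([649.3, 113.8]), array([613.3,   2.3]), array([606.6,  31.6]), array([583. ,  38.9])]
eye scene (z50): near robot L/R far [array([557.7,  22. ]), array([598.1, 132.8]), array([646.7, 114.3]), array([614.2,   4.2]), array([584.5,  42.5])]
pin top: rear mid z34 [ 506.8 -243.8   34. ] headfront z26 [ 551.9 -268.6   26. ] tip z18 [ 582.2 -281.    18. ]
pin scene: rear top z34 [ 507.9 -245.6   34. ] tip z16 [ 582.3 -281.8   16. ]
ring hinge corners z16 [array([ 559.4, -242.3]), array([ 535.1, -291.6])]
scene hinge/ring ends [array([ 548.3, -297.3]), array([ 570.6, -241.6])]
```

The pin measures 83.4 mm long (84 expected), with grip at about (523,-252) and yaw -26°. The hitch yaw is about -18°, with the post centre at about (607,73). The visible post top is roughly 42 x 24 mm as described. Next is the approach.

```bash
cat >> h.py <<'E'
from scipy.spatial.transform import Rotation as Ro
def plan(p,yaw):
    "TCP target (world mm), yaw of pin x axis (deg); tool x = -pin x, tool z down. prints row numbers"
    o=env.get_obs(); R=o['ee_rot']; a=np.radians(yaw); c,s=np.cos(a),np.sin(a)
    G=np.array([[-c,-s,0],[-s,c,0],[0,0,-1.]])
    print("at",o['tcp_pos'].round(1),"t",round(o['time'],2),"w",round(o['width'],1),"F",o['ft_force'].round(1))
    print("shift",(R.T@(np.array(p)-o['tcp_pos'])/750).round(4),"turn",(Ro.from_matrix(R.T@G).as_rotvec()/np.pi).round(4))
E
python3 -c "
from h import *
plan([480,200,225],-26.1)"
```

```text
at [250.5 599.5 230.9] t 0.25 w 85.4 F [-0.2  1.1  0.4]
shift [-0.4877 -0.3735  0.0082] turn [-0.0003  0.      0.019 ]
```

```bash
python3 -m creep '[[[1,-0.488,-0.374,0.008,0,0,0.019],[1,-0.488,-0.374,0.008,0,0,0.019],[1,-0.488,-0.374,0.008,0,0,0.019],[1,-0.488,-0.374,0.008,0,0,0.019],[1,-0.488,-0.374,0.008,0,0,0.019],[1,-0.488,-0.374,0.008,0,0,0.019],[1,-0.488,-0.374,0.008,0,0,0.019],[1,-0.488,-0.374,0.008,0,0,0.019]]]' 30; python3 -c "
from h import *
plan([523.3,-252.5,110],-26.1)"
```

```text
time: 1.25
tcp_pos: [482.0, 195.4, 225.5]
ee_rot: [[-0.895, 0.445, 0.001], [0.445, 0.895, -0.001], [-0.001, -0.001, -1.0]]
ft_force: [0.2, 1.2, -0.1]
width: 85.2
grip_force: 0.0
at [482.  195.4 225.5] t 1.25 w 85.2 F [ 0.2  1.2 -0.1]
shift [-0.315  -0.5101  0.1548] turn [-0.0003  0.0004 -0.0018]
```

```bash
python3 -m creep '[[[1,-0.315,-0.51,0.155,0,0,-0.002],[1,-0.315,-0.51,0.155,0,0,-0.002],[1,-0.315,-0.51,0.155,0,0,-0.002],[1,-0.315,-0.51,0.155,0,0,-0.002],[1,-0.315,-0.51,0.155,0,0,-0.002],[1,-0.315,-0.51,0.155,0,0,-0.002],[1,-0.315,-0.51,0.155,0,0,-0.002],[1,-0.315,-0.51,0.155,0,0,-0.002]]]' 30; python3 -m creep '[[[1,0,0,0,0,0,0],[1,0,0,0,0,0,0]]]'; python3 -c "
from h import *
plan([523.3,-252.5,5.5],-26.1)
T=env.camera('top');S=env.camera('scene')
def c(im,x,y): return cv2.resize(im[y:y+64,x:x+64],None,fx=6,fy=6,interpolation=cv2.INTER_CUBIC)
cv2.imwrite('pics/g1.png',np.hstack([c(T,325,150),c(S,150,215)]))
"
```

```text
time: 2.25
tcp_pos: [523.0, -252.1, 108.3]
ee_rot: [[-0.899, 0.438, -0.001], [0.438, 0.899, -0.002], [0.0, -0.002, -1.0]]
ft_force: [0.4, 1.0, 0.2]
width: 85.6
grip_force: 0.0
time: 2.5
tcp_pos: [524.3, -246.1, 109.1]
ee_rot: [[-0.901, 0.433, -0.0], [0.433, 0.901, 0.001], [0.0, 0.001, -1.0]]
ft_force: [-0.2, 0.2, 1.0]
width: 85.1
grip_force: 0.0
at [ 524.3 -246.1  109.1] t 2.5 w 85.1 F [-0.2  0.2  1. ]
shift [-0.0025 -0.0085  0.1381] turn [ 0.0003 -0.0002  0.0024]
```

View pics/g1.png

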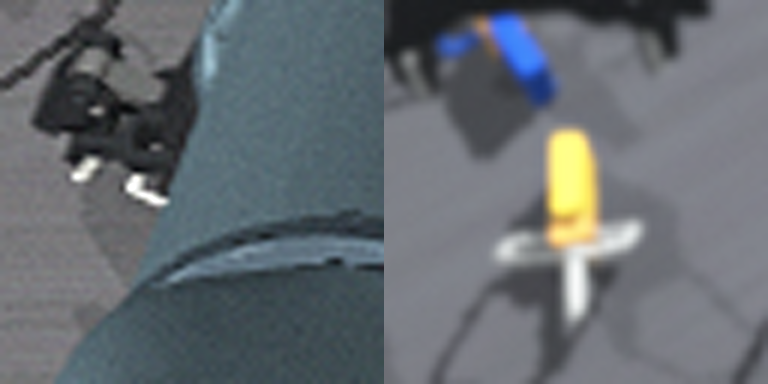

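The crop shows the pin undisturbed below (handle at scene ~245,244), with the open fingers either side of it. Descending now.

```bash
python3 -m creep '[[[1,-0.0025,-0.0085,0.08,0,0,0.0024],[1,-0.0025,-0.0085,0.12,0,0,0.0024],[1,-0.0025,-0.0085,0.135,0,0,0.0024],[1,-0.0025,-0.0085,0.138,0,0,0.0024],[1,-0.0025,-0.0085,0.138,0,0,0.0024],[1,-0.0025,-0.0085,0.138,0,0,0.0024]]]' 30; python3 -c "
from h import *
plan([523.3,-252.5,5.5],-26.1)"
```

```text
time: 3.35
tcp_pos: [524.0, -254.4, 6.8]
ee_rot: [[-0.898, 0.441, 0.002], [0.441, 0.898, -0.001], [-0.002, 0.0, -1.0]]
ft_force: [-0.2, 0.4, -0.5]
width: 85.3
grip_force: 0.0
at [ 524.  -254.4    6.8] t 3.35 w 85.3 F [-0.2  0.4 -0.5]
shift [0.002  0.0019 0.0017] turn [ 0.0001  0.0007 -0.0003]
```

```bash
python3 -m creep '[[[1,0.001,0.001,0.001,0,0,0],[-1,0.001,0.001,0.001,0,0,0],[-1,0.001,0.001,0.001,0,0,0],[-1,0.001,0.001,0.001,0,0,0],[-1,0.001,0.001,0.001,0,0,0],[-1,0.001,0.001,0.001,0,0,0],[-1,0.001,0.001,0.001,0,0,0],[-1,0.001,0.001,0.001,0,0,0]]]' 60; python3 -m creep '[[[-1,0,0,0,0,0,0],[-1,0,0,0,0,0,0]]]'; python3 -c "
from h import *
for i in range(4): o=env.get_obs(); print(o['tcp_pos'],o['width'],o['grip_force'],o['ft_force'])
"
```

```text
time: 4.35
tcp_pos: [522.7, -253.2, 4.9]
ee_rot: [[-0.897, 0.441, 0.0], [0.441, 0.897, -0.0], [-0.0, -0.0, -1.0]]
ft_force: [-0.5, -0.2, 2.4]
width: 11.3
grip_force: 58.7
time: 4.6
tcp_pos: [522.7, -253.2, 4.9]
ee_rot: [[-0.897, 0.441, 0.0], [0.441, 0.897, -0.0], [-0.0, -0.0, -1.0]]
ft_force: [-0.3, 0.7, 3.1]
width: 11.3
grip_force: 58.8
[ 522.72368574 -253.20135469    4.89348147] 11.321151197605431 58.78473937511444 [-0.33106342  0.68070694  3.08319289]
[ 522.72368574 -253.20135469    4.89348147] 11.321151197605431 58.78473937511444 [-0.33106342  0.68070694  3.08319289]
[ 522.72368574 -253.20135469    4.89348147] 11.321151197605431 58.78473937511444 [-0.33106342  0.68070694  3.08319289]
[ 522.72368574 -253.20135469    4.89348147] 11.321151197605431 58.78473937511444 [-0.33106342  0.68070694  3.08319289]
```

```bash
python3 -m creep '[[[-1,0,0,-0.06,0,0,0],[-1,0,0,-0.14,0,0,0],[-1,0,0,-0.17,0,0,0],[-1,0,0,-0.17,0,0,0],[-1,0,0,-0.17,0,0,0]]]'; python3 -c "
from h import *
plan([509.7,105.4,120],-18)"
```

```text
time: 5.22
tcp_pos: [521.6, -252.5, 130.7]
ee_rot: [[-0.898, 0.441, -0.002], [0.441, 0.898, 0.001], [0.003, -0.0, -1.0]]
ft_force: [-0.2, 0.2, -1.9]
width: 10.9
grip_force: 58.8
at [ 521.6 -252.5  130.7] t 5.22 w 10.9 F [-0.2  0.2 -1.9]
shift [0.2245 0.4213 0.0148] turn [ 0.     -0.0009 -0.0453]
```

```bash
python3 -m creep '[[[-1,0.03,0.055,0,0,0,0],[-1,0.07,0.13,0.0,0,0,-0.01],[-1,0.11,0.2,0.0,0,0,-0.02],[-1,0.15,0.28,0,0,0,-0.03],[-1,0.19,0.36,0,0,0,-0.04],[-1,0.215,0.40,0.0,0,0,-0.045],[-1,0.2245,0.421,0.01,0,0,-0.0455],[-1,0.2245,0.421,0.015,0,0,-0.0455]]]'; python3 -m creep '[[[-1,0,0,0,0,0,0],[-1,0,0,0,0,0,0],[-1,0,0,0,0,0,0]]]'
python3 - <<'E'
from h import *
plan([509.7,105.4,68.9],-18)
T=env.camera('top');S=env.camera('scene')
def c(im,x,y,w,h,k): return cv2.resize(im[y:y+h,x:x+w],(w*k,h*k),interpolation=cv2.INTER_CUBIC)
cv2.imwrite('pics/g2.png',np.hstack([c(T,180,140,66,96,6),c(S,240,150,66,96,6)]))
E
```

```text
time: 6.22
tcp_pos: [509.8, 104.8, 119.3]
ee_rot: [[-0.952, 0.307, -0.003], [0.307, 0.952, -0.001], [0.002, -0.002, -1.0]]
ft_force: [-0.2, -0.5, -2.2]
width: 11.3
grip_force: 58.8
time: 6.6
tcp_pos: [511.1, 103.3, 121.2]
ee_rot: [[-0.951, 0.311, 0.0], [0.311, 0.951, -0.0], [-0.0, -0.0, -1.0]]
ft_force: [0.2, -0.5, -2.8]
width: 10.8
grip_force: 58.8
at [511.1 103.3 121.2] t 6.6 w 10.8 F [ 0.2 -0.5 -2.8]
shift [0.0026 0.0021 0.0698] turn [-0.      0.0001 -0.0005]
```

View pics/g2.png

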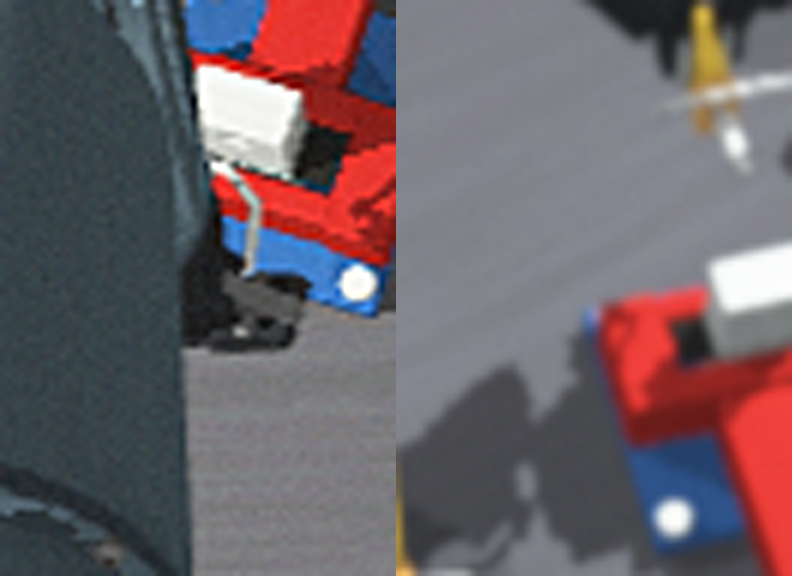

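```bash
python3 - <<'E'
from h import *
print(proj("scene",[[573.9,82.8,132.3]]),back("scene",(297.8,177.7),132.3))
E
python3 -m creep '[[[-1,0.002,0.002,0.035,0,0,0],[-1,0.002,0.002,0.06,0,0,0],[-1,0.002,0.002,0.069,0,0,0],[-1,0.002,0.002,0.07,0,0,0],[-1,0.002,0.002,0.07,0,0,0],[-1,0.002,0.002,0.07,0,0,0],[-1,0.002,0.002,0.07,0,0,0]]]';python3 - <<'E'
from h import *
plan([509.7,105.4,68.9],-18)
T=env.camera('top');S=env.camera('scene')
def c(im,x,y,w,h,k): return cv2.resize(im[y:y+h,x:x+w],(w*k,h*k),interpolation=cv2.INTER_CUBIC)
cv2.imwrite('pics/g3.png',np.hstack([c(T,196,140,60,72,6),c(S,262,165,70,72,6)]))
E
```

```text
[[297.4509159  177.85795779]] [573.98783897  83.87314831 132.3       ]
time: 7.58
tcp_pos: [510.1, 106.5, 69.0]
ee_rot: [[-0.951, 0.309, 0.001], [0.309, 0.951, 0.0], [-0.001, 0.0, -1.0]]
ft_force: [0.1, -0.3, -1.9]
width: 11.1
grip_force: 58.9
at [510.1 106.5  69. ] t 7.58 w 11.1 F [ 0.1 -0.3 -1.9]
shift [ 0.0001 -0.0015  0.0001] turn [0.0001 0.0002 0.0001]
```

View pics/g3.png

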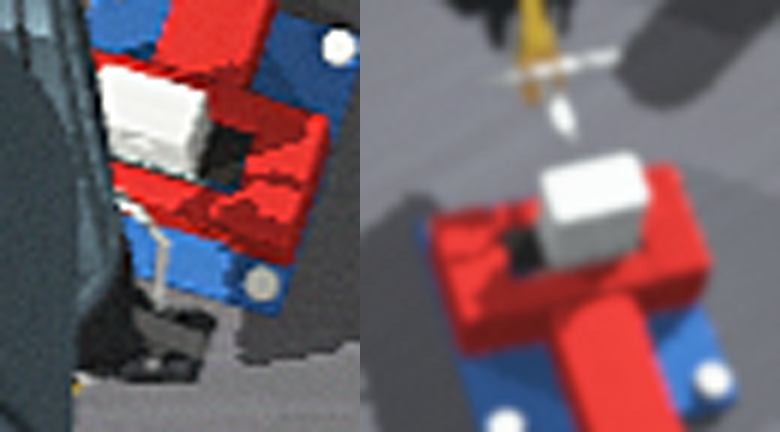

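Run:
```python
from h import *
f=lambda u,v,z: back("scene",(262+(u-360)/6-.4,165+v/6-.4),z)
a=np.radians(-18.2);X=np.array([np.cos(a),np.sin(a)]);Y=np.array([-X[1],X[0]])
c=[f(*p,93)[:2] for p in((542,170),(634,152),(649,196),(555,222))]
t=f(573,137,80)[:2]; o=env.get_obs()['tcp_pos'][:2]; n=o+66*np.array([.951,-.309])
for nm,p in(("post corners",c),("mean",[np.mean(c,0)]),("tip cam",[t]),("tip kin",[n])): print(nm,[(round(q@X,1),round(q@Y,1)) for q in p])
```

```text
post corners [(np.float64(537.6), np.float64(240.0)), (np.float64(538.9), np.float64(283.1)), (np.float64(562.8), np.float64(282.1)), (np.float64(565.1), np.float64(237.5))]
mean [(np.float64(551.1), np.float64(260.7))]
tip cam [(np.float64(516.3), np.float64(262.5))]
tip kin [(np.float64(517.2), np.float64(260.6))]
```

```bash
python3 -m creep '[[[-1,-0.01,-0.0013,0,0,0,0],[-1,-0.018,-0.0013,0,0,0,0],[-1,-0.02,-0.0013,0,0,0,0],[-1,-0.022,-0.0013,0,0,0,0],[-1,-0.024,-0.0013,0,0,0,0],[-1,-0.025,-0.0013,0,0,0,0]]]'; python3 -m creep '[[[-1,-0.002,0,0,0,0,0],[-1,-0.004,0,0,0,0,0]]]'; python3 -m creep '[[[-1,-0.002,0,0,0,0,0],[-1,-0.004,0,0,0,0,0]]]'
```

```text
time: 8.43
tcp_pos: [527.4, 99.7, 68.5]
ee_rot: [[-0.951, 0.309, -0.0], [0.309, 0.951, 0.0], [0.0, 0.0, -1.0]]
ft_force: [-0.5, -0.5, -0.4]
width: 10.9
grip_force: 58.9
time: 8.68
tcp_pos: [530.3, 98.8, 68.6]
ee_rot: [[-0.951, 0.309, 0.0], [0.309, 0.951, -0.0], [-0.0, 0.0, -1.0]]
ft_force: [0.8, -0.6, -2.1]
width: 11.1
grip_force: 58.9
time: 8.93
tcp_pos: [533.2, 97.8, 68.5]
ee_rot: [[-0.951, 0.309, -0.0], [0.309, 0.951, -0.0], [0.0, -0.0, -1.0]]
ft_force: [-0.6, -0.6, -1.3]
width: 11.0
grip_force: 58.9
```

```bash
python3 -m creep '[[[-1,-0.002,0,-0.0003,0,0,0],[-1,-0.003,0,-0.0003,0,0,0]]]'; python3 -m creep '[[[-1,-0.0015,0,0,0,0,0],[-1,-0.003,0,0,0,0,0]]]'
```

```text
time: 9.18
tcp_pos: [534.9, 97.5, 68.7]
ee_rot: [[-0.951, 0.308, -0.001], [0.308, 0.951, 0.0], [0.001, 0.0, -1.0]]
ft_force: [-0.1, 1.0, -1.6]
width: 11.0
grip_force: 58.9
time: 9.43
tcp_pos: [537.6, 96.6, 68.8]
ee_rot: [[-0.951, 0.308, 0.0], [0.308, 0.951, 0.0], [-0.0, 0.0, -1.0]]
ft_force: [-0.9, 1.7, -1.1]
width: 11.1
grip_force: 58.9
```

```bash
python3 -m creep '[[[-1,-0.002,0,0,0,0,0],[-1,-0.004,0,0,0,0,0],[-1,-0.006,0,0,0,0,0]]]'; python3 -m creep '[[[-1,-0.002,0,0,0,0,0],[-1,-0.004,0,0,0,0,0],[-1,-0.006,0,0,0,0,0]]]'
```

```text
time: 9.8
tcp_pos: [541.8, 95.0, 68.8]
ee_rot: [[-0.951, 0.309, 0.0], [0.309, 0.951, -0.0], [-0.0, 0.0, -1.0]]
ft_force: [-1.2, 1.7, -1.8]
width: 11.0
grip_force: 58.9
time: 10.18
tcp_pos: [546.0, 93.6, 68.8]
ee_rot: [[-0.951, 0.309, 0.0], [0.309, 0.951, -0.0], [-0.0, -0.0, -1.0]]
ft_force: [-0.3, 1.9, -1.0]
width: 11.0
grip_force: 58.9
```

```bash
python3 -m creep '[[[-1,-0.002,0,0,0,0,0],[-1,-0.004,0,0,0,0,0],[-1,-0.006,0,0,0,0,0],[-1,-0.008,0,0,0,0,0]]]'; python3 -m creep '[[[-1,-0.002,0,0,0,0,0],[-1,-0.004,0,0,0,0,0],[-1,-0.006,0,0,0,0,0]]]'; python3 -m creep '[[[-1,-0.0015,0,0,0,0,0],[-1,-0.003,0,0,0,0,0]]]'
```

```text
time: 10.68
tcp_pos: [551.7, 91.8, 68.8]
ee_rot: [[-0.951, 0.309, 0.0], [0.309, 0.951, -0.0], [-0.0, -0.0, -1.0]]
ft_force: [-0.7, 1.5, -1.0]
width: 11.2
grip_force: 58.9
time: 11.05
tcp_pos: [556.0, 90.4, 68.8]
ee_rot: [[-0.951, 0.309, 0.0], [0.309, 0.951, 0.0], [-0.0, 0.0, -1.0]]
ft_force: [-0.6, 0.5, -0.8]
width: 11.2
grip_force: 58.9
time: 11.3
tcp_pos: [558.1, 89.7, 68.8]
ee_rot: [[-0.951, 0.309, 0.0], [0.309, 0.951, -0.0], [-0.0, 0.0, -1.0]]
ft_force: [0.2, 1.0, -1.7]
width: 11.1
grip_force: 58.9
```

```bash
for i in 1; do python3 -m creep '[[[-1,-0.001,0,0,0,0,0],[-1,-0.002,0,0,0,0,0]]]'; done | grep -E 'tcp|force'; python3 -m creep '[[[-1,-0.001,0,0,0,0,0],[-1,-0.002,0,0,0,0,0]]]'| grep -E 'tcp|force'; python3 -m creep '[[[-1,-0.001,0,0,0,0,0],[-1,-0.0015,0,0,0,0,0]]]'| grep -E 'tcp|force'
```

```text
tcp_pos: [559.5, 89.2, 68.8]
ft_force: [0.4, 0.8, -1.1]
grip_force: 58.9
tcp_pos: [560.9, 88.8, 68.8]
ft_force: [-0.6, 1.1, -1.9]
grip_force: 58.9
tcp_pos: [562.0, 88.4, 68.8]
ft_force: [-0.6, 2.5, -1.4]
grip_force: 58.9
```

```bash
python3 -m creep '[[[-1,-0.0007,0,0,0,0,0],[-1,-0.0014,0,0,0,0,0]]]'| grep -E 'tcp|force'
```

```text
tcp_pos: [562.9, 88.2, 68.8]
ft_force: [-1.9, 0.9, -0.1]
grip_force: 59.0
```

```bash
python3 -m creep '[[[-1,-0.0007,0,0,0,0,0],[-1,-0.0014,0,0,0,0,0]]]'| grep -E 'tcp|force'
```

```text
tcp_pos: [562.9, 88.1, 68.7]
ft_force: [-5.4, 2.8, 4.3]
grip_force: 59.5
```

```bash
python3 -m creep '[[[-1,0,0,0,0,0,0],[-1,0,0,0,0,0,0],[-1,0,0,0,0,0,0],[-1,0,0,0,0,0,0]]]'| grep -E 'time|tcp|force';python3 -m creep '[[[-0.2,0.001,0,0,0,0,0],[-0.2,0.001,0,0,0,0,0],[-0.2,0.001,0,0,0,0,0],[-0.2,0.001,0,0,0,0,0],[-0.2,0.001,0,0,0,0,0]]]'
python3 - <<'E'
from h import *
T=env.camera('top');S=env.camera('scene')
def c(im,x,y,w,h,k): return cv2.resize(im[y:y+h,x:x+w],(w*k,h*k),interpolation=cv2.INTER_CUBIC)
cv2.imwrite('pics/g4.png',np.hstack([c(T,196,140,60,72,6),c(S,262,165,70,72,6)]))
E
```

```text
time: 13.05
tcp_pos: [562.9, 88.1, 68.7]
ft_force: [-5.1, 2.4, 2.8]
grip_force: 59.5
time: 13.68
tcp_pos: [563.4, 87.9, 68.8]
ee_rot: [[-0.951, 0.309, 0.0], [0.309, 0.951, -0.0], [-0.0, -0.0, -1.0]]
ft_force: [-0.5, -0.6, -0.1]
width: 34.1
grip_force: 0.0
```

View pics/g4.png

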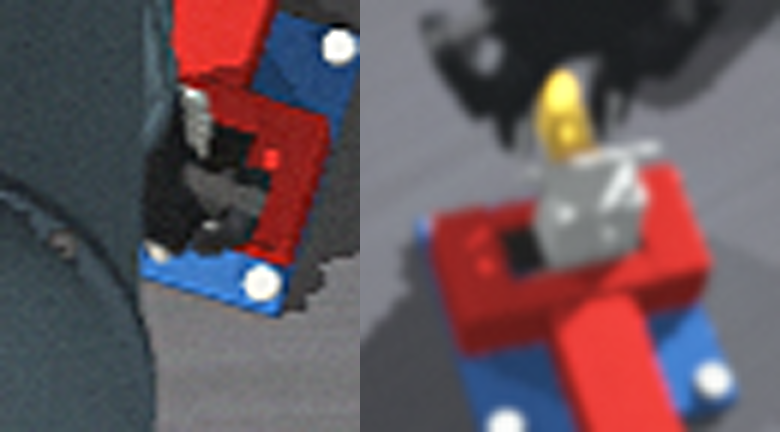

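The pin is home: contact came exactly at the predicted depth, and the ring is up over the post (scene ~305,191). Next I'll raise clear, shut the fingers and move over the ring bar.

```bash
python3 -m creep '[[[-0.2,0,0,-0.02,0,0,0],[-0.2,0,0,-0.06,0,0,0],[-0.2,0,0,-0.11,0,0,0],[-0.2,0,0,-0.122,0,0,0],[-0.2,0,0,-0.122,0,0,0]]]' 20 | grep -E 'time|tcp|force'; python3 -m creep '[[[-1,-0.02,0,0,0,0,0],[-1,-0.05,0,0,0,0,0],[-1,-0.07,0,0,0,0,0],[-1,-0.073,0,0,0,0,0],[-1,-0.073,0,0,0,0,0],[-1,-0.073,0,0,0,0,0],[-1,-0.073,0,0,0,0,0]]]'
python3 -c "
from h import *
p=np.array([562.9,88.1]);d=np.array([.951,-.309])
q=p+d*54.5
plan([*q,128],-18)"
```

```text
time: 14.4
tcp_pos: [563.6, 88.2, 161.0]
ft_force: [-1.1, -0.2, 0.8]
grip_force: 0.0
time: 15.28
tcp_pos: [614.9, 71.5, 160.4]
ee_rot: [[-0.951, 0.308, -0.0], [0.308, 0.951, 0.0], [0.0, 0.0, -1.0]]
ft_force: [-0.0, -0.1, -0.4]
width: -0.1
grip_force: 0.0
at [614.9  71.5 160.4] t 15.28 w -0.1 F [-0.  -0.1 -0.4]
shift [ 0.0002 -0.0004  0.0432] turn [ 0.     -0.0001  0.0003]
```

```bash
python3 -m creep '[[[-1,0,0,0.02,0,0,0],[-1,0,0,0.038,0,0,0],[-1,0,0,0.043,0,0,0],[-1,0,0,0.043,0,0,0]]]' | grep -E 'time|tcp|force'; python3 -m creep '[[[-1,0,0,0.0015,0,0,0],[-1,0,0,0.003,0,0,0],[-1,0,0,0.0045,0,0,0],[-1,0,0,0.006,0,0,0]]]' | grep -E 'time|tcp|force';  python3 -m creep '[[[-1,0,0,0.0012,0,0,0],[-1,0,0,0.0024,0,0,0]]]' | grep -E 'time|tcp|force'
```

```text
time: 15.78
tcp_pos: [615.0, 71.1, 127.4]
ft_force: [-0.4, -0.1, 0.2]
grip_force: 0.0
time: 16.27
tcp_pos: [615.4, 71.1, 123.6]
ft_force: [-0.8, 0.4, 0.0]
grip_force: 0.0
time: 16.52
tcp_pos: [616.0, 70.9, 122.2]
ft_force: [-0.0, -0.8, 4.6]
grip_force: 2.4
```

```bash
python3 -m creep '[[[-1,-0.0026,0,0.0018,0,0,0],[-1,-0.0052,0,0.0037,0,0,0]]]' | grep -E 'time|tcp|force'; python3 -m creep '[[[-1,-0.0023,0,0.002,0,0,0],[-1,-0.0047,0,0.0041,0,0,0]]]' | grep -E 'time|tcp|force'
```

```text
time: 16.77
tcp_pos: [620.6, 69.6, 120.2]
ft_force: [0.7, 0.0, 7.6]
grip_force: 3.8
time: 17.02
tcp_pos: [624.3, 68.4, 117.3]
ft_force: [1.4, -1.3, 6.9]
grip_force: 3.6
```

```bash
python3 -m creep '[[[-1,-0.0018,0,0.0024,0,0,0],[-1,-0.0036,0,0.0048,0,0,0]]]' | grep -E 'time|tcp|force'; python3 -m creep '[[[-1,-0.0017,0,0.0025,0,0,0],[-1,-0.0034,0,0.005,0,0,0]]]' | grep -E 'time|tcp|force'; python3 -m creep '[[[-1,-0.0016,0,0.0027,0,0,0],[-1,-0.0033,0,0.0054,0,0,0]]]' | grep -E 'time|tcp|force'
```

```text
time: 17.27
tcp_pos: [627.6, 67.3, 114.0]
ft_force: [2.4, -2.0, 8.0]
grip_force: 3.7
time: 17.52
tcp_pos: [630.6, 66.2, 110.4]
ft_force: [4.0, -1.7, 7.1]
grip_force: 3.4
time: 17.77
tcp_pos: [632.6, 65.5, 106.1]
ft_force: [3.2, -1.5, 3.4]
grip_force: 2.3
```

```bash
python3 -m creep '[[[-1,-0.001,0,0.0028,0,0,0],[-1,-0.002,0,0.0057,0,0,0]]]' | grep -E 'time|tcp|force'; python3 -m creep '[[[-1,-0.001,0,0.003,0,0,0],[-1,-0.002,0,0.006,0,0,0]]]' | grep -E 'time|tcp|force'; python3 -m creep '[[[-1,-0.0003,0,0.003,0,0,0],[-1,-0.0007,0,0.006,0,0,0]]]' | grep -E 'time|tcp|force'
```

```text
time: 18.02
tcp_pos: [631.0, 66.0, 100.0]
ft_force: [1.3, -0.5, 1.0]
grip_force: 0.8
time: 18.27
tcp_pos: [631.6, 66.0, 94.9]
ft_force: [-0.3, 0.4, 0.4]
grip_force: 0.1
time: 18.52
tcp_pos: [632.6, 65.4, 90.7]
ft_force: [-0.1, 0.2, -0.1]
grip_force: 0.0
```

```bash
python3 -m creep '[[[-1,-0.005,0,-0.02,0,0,0],[-1,-0.005,0,-0.08,0,0,0],[-1,-0.005,0,-0.15,0,0,0],[-1,0.03,0.08,-0.2,0,0,0],[-1,0.1,0.16,-0.2,0,0,0],[-1,0.15,0.2,-0.2,0,0,0],[-1,0.2,0.2,-0.2,0,0,0]]]' | grep -E 'time|tcp|force'
python3 -m creep '[[[-1,0.05,0.06,0,0,0,0],[-1,0.05,0.06,0,0,0,0]]]' | grep -E 'time|tcp|force'
python3 - <<'E'
from h import *
T=env.camera('top');S=env.camera('scene')
def c(im,x,y,w,h,k): return cv2.resize(im[y:y+h,x:x+w],(w*k,h*k),interpolation=cv2.INTER_CUBIC)
cv2.imwrite('pics/g5.png',np.hstack([c(T,196,140,60,72,6),c(S,262,165,70,72,6)]))
E
```

```text
time: 19.4
tcp_pos: [535.7, 258.7, 242.6]
ft_force: [0.1, -0.2, 0.2]
grip_force: 0.0
time: 19.65
tcp_pos: [512.0, 314.9, 242.5]
ft_force: [0.2, -0.3, 0.6]
grip_force: 0.0
```

View pics/g5.png

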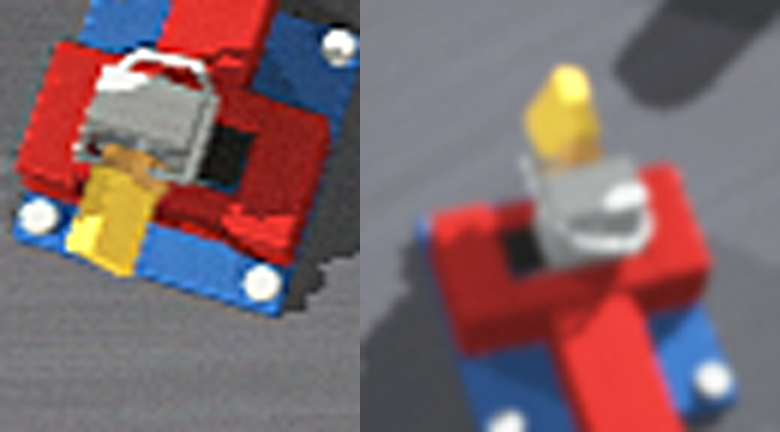

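The ring looks shut behind the post, but the handle seems rolled. I'll fit the handle outline to measure the roll.

```bash
cat > fit.py <<'E'
from h import *
from scipy.optimize import minimize
K=8
def mask(n):
    im=cv2.cvtColor(env.camera(n),cv2.COLOR_BGR2HSV); m=cv2.inRange(im,(14,90,60),(36,255,255))
    x0,y0=(190,150) if n=="top" else (270,160); M=np.zeros_like(m); M[y0:y0+50,x0:x0+70]=m[y0:y0+50,x0:x0+70]; return M,(x0,y0)
ms={n:mask(n) for n in("top","scene")}
def box(lo,hi): return np.array([[x,y,z] for x in(lo[0],hi[0]) for y in(lo[1],hi[1]) for z in(lo[2],hi[2])],float)
B=[box((-50,-6,-16),(-14,6,18)),box((-12,-9,-16),(0,9,10))]
S0=np.array([562.9,88.1])+32*np.array([.951,-.309])
def cost(p,full=False):
    roll,yaw,dx,dy,*o=p; R=Ro.from_euler('ZYX',[np.radians(-18)+yaw,0,roll]).as_matrix(); c=np.array([S0[0]+dx,S0[1]+dy,80])
    r=[]
    for i,n in enumerate(ms):
        m,(x0,y0)=ms[n]; M=np.zeros((50*K,70*K),np.uint8)
        for b in B:
            q=(proj(n,b@R.T+c)+.5-[x0,y0]+np.array(o[2*i:2*i+2]))*K
            cv2.fillConvexPoly(M,cv2.convexHull(q.astype(np.int32)),1)
        M=cv2.resize(M.astype(np.float32),(70,50),interpolation=cv2.INTER_AREA); t=(m[y0:y0+50,x0:x0+70]>0)
        r.append(np.abs(M-t).sum()/t.sum())
    return r if full else sum(r)
for r0 in(0,.3,-.3,.6,-.6):
    s=minimize(cost,[r0,0,0,0,0,0,0,0],method='Nelder-Mead',options=dict(initial_simplex=np.array([[r0,0,0,0,0,0,0,0]]+[list(np.array([r0,0,0,0,0,0,0,0])+np.eye(8)[i]*[.15,.1,3,3,1,1,1,1][i]) for i in range(8)]),maxiter=600))
    print(r0,s.x.round(2),round(s.fun,3),np.round(cost(s.x,True),2))
print(env.get_obs()['time'])
E
python3 fit.py
```

```text
0 [-0.35  0.02  0.86  2.29  0.39  0.84 -0.31 -0.15] 0.594 [0.16 0.43]
0.3 [ 0.79 -0.14 -2.79  0.17  0.87  0.2  -1.05 -2.04] 0.622 [0.2  0.43]Traceback (most recent call last):
  File "fit.py", line 23, in <module>
    s=minimize(cost,[r0,0,0,0,0,0,0,0],method='Nelder-Mead',options=dict(initial_simplex=np.array([[r0,0,0,0,0,0,0,0]]+[list(np.array([r0,0,0,0,0,0,0,0])+np.eye(8)[i]*[.15,.1,3,3,1,1,1,1][i]) for i in range(8)]),maxiter=600))
    res = _minimize_neldermead(fun, x0, args, callback, bounds=bounds,
                               **options)
    fxcc = func(xcc)
    fx = function(np.copy(x), *(wrapper_args + args))
  File "fit.py", line 17, in cost
    q=(proj(n,b@R.T+c)+.5-[x0,y0]+np.array(o[2*i:2*i+2]))*K
       ~~~~^^^^^^^^^^^
  File "h.py", line 6, in proj
    K,r,t=cam(n); return cv2.projectPoints(np.array(p,float).reshape(-1,3),r,t,K,None)[0].reshape(-1,2)
          ~~~^^^
  File "h.py", line 4, in cam
    i=env.camera_info(n); K=np.array([[i['fx'],0,i['cx']],[0,i['fy'],i['cy']],[0,0,1.]]); return K,np.array(i['rvec']),np.array(i['tvec'])
ValueError: time passes only in moves, steps and waits
```

Roll is about -0.35 rad (top leaning left), which is on the limit. I'll regrasp the handle lightly with the pads vertical to right it, then release.

```bash
python3 -c "
from h import *
plan([562.9,88.1,160],-18)"
```

```text
at [516.  307.3 241.9] t 19.85 w 0.4 F [ 0.8  0.  -0.2]
shift [-0.15   -0.2583  0.1094] turn [-0.      0.0004 -0.0006]
```

```bash
python3 -m creep '[[[1,-0.04,-0.07,0.02,0,0,0],[1,-0.08,-0.14,0.05,0,0,0],[1,-0.12,-0.21,0.08,0,0,0],[1,-0.145,-0.25,0.1,0,0,0],[1,-0.15,-0.258,0.109,0,0,0],[1,-0.15,-0.258,0.109,0,0,0],[1,-0.15,-0.258,0.109,0,0,0],[1,-0.15,-0.258,0.109,0,0,0]]]' 20| grep -E 'time|tcp|force|width'; python3 -c "
from h import *
plan([562.9,88.1,69],-18)"
```

```text
time: 20.85
tcp_pos: [562.3, 91.4, 160.0]
ft_force: [-0.9, 0.2, -0.3]
width: 85.4
grip_force: 0.0
at [562.3  91.4 160. ] t 20.85 w 85.4 F [-0.9  0.2 -0.3]
shift [-0.002  -0.0041  0.1213] turn [0.0003 0.0002 0.0008]
```

```bash
python3 -m creep '[[[1,-0.001,-0.003,0.03,0,0,0],[1,-0.001,-0.003,0.07,0,0,0],[1,-0.001,-0.003,0.105,0,0,0],[1,-0.001,-0.003,0.121,0,0,0],[1,-0.001,-0.003,0.121,0,0,0],[1,-0.001,-0.003,0.121,0,0,0]]]' | grep -E 'time|tcp|force|width'; python3 -m creep '[[[0,0,0,0,0,0,0],[-0.3,0,0,0,0,0,0],[-0.6,0,0,0,0,0,0],[-1,0,0,0,0,0,0],[-1,0,0,0,0,0,0],[-1,0,0,0,0,0,0],[-1,0,0,0,0,0,0],[-1,0,0,0,0,0,0]]]' 20| grep -E 'time|tcp|force|width'
```

```text
time: 21.6
tcp_pos: [563.1, 87.9, 69.8]
ft_force: [0.6, 0.1, -0.3]
width: 85.3
grip_force: 0.0
time: 22.6
tcp_pos: [562.4, 87.8, 68.8]
ft_force: [0.4, 1.2, 1.3]
width: 11.5
grip_force: 20.6
```

```bash
python3 -m creep '[[[-0.7,0,0,0,0,0,0],[-0.65,0,0,0,0,0,0],[-0.6,0,0,0,0,0,0],[-0.5,0,0,0,0,0,0],[-0.4,0,0,0,0,0,0],[-0.2,0,0,0,0,0,0],[-0.1,0,0,0,0,0,0],[0,0,0,0,0,0,0]]]' | grep -E 'time|tcp|force|width'; python3 -m creep '[[[0,0,0,-0.02,0,0,0],[0,0,0,-0.06,0,0,0],[0,0,0,-0.12,0,0,0],[0,0,0,-0.18,0,0,0],[0,0.06,0.07,-0.2,0,0,0],[0,0.12,0.15,-0.2,0,0,0],[0,0.18,0.22,-0.2,0,0,0],[0,0.18,0.25,-0.2,0,0,0]]]' | grep -E 'time|tcp|force|width'; python3 -m creep '[[[0,0,0,0,0,0,0],[0,0,0,0,0,0,0],[0,0,0,0,0,0,0]]]'>/dev/null
python3 - <<'E'
from h import *
T=env.camera('top');S=env.camera('scene')
def c(im,x,y,w,h,k): return cv2.resize(im[y:y+h,x:x+w],(w*k,h*k),interpolation=cv2.INTER_CUBIC)
cv2.imwrite('pics/g6.png',np.hstack([c(T,196,140,60,72,6),c(S,262,165,70,72,6)]))
E
sed -i 's/^def cam(n):/import functools\n@functools.cache\ndef cam(n):/' h.py
sed -i 's/for r0 in.*/for r0 in(0,.3,-.4):/' fit.py; python3 fit.py
```

```text
time: 23.6
tcp_pos: [562.2, 87.6, 68.7]
ft_force: [-0.3, 0.5, 0.6]
width: 42.9
grip_force: 0.0
time: 24.6
tcp_pos: [489.8, 310.4, 220.1]
ft_force: [1.6, -0.7, 0.0]
width: 42.8
grip_force: 0.0
0 [ 0.04  0.02 -1.09 -0.16  0.29  0.28 -0.01 -0.03] 0.71 [0.18 0.53]
0.3 [ 0.37 -0.02 -2.17  0.37  0.67  0.56  0.1  -0.21] 0.791 [0.21 0.58]
-0.4 [ 0.03 -0.   -2.7  -1.52 -0.14  0.13 -0.   -0.83] 0.693 [0.18 0.51]
25.175
```

View pics/g6.png

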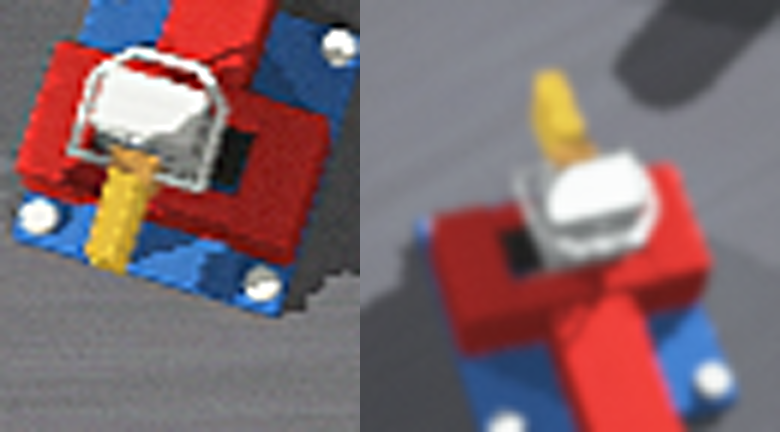

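Run:
```python
from h import *
d=np.array([.951,-.309]);s=np.array([562.2,87.7])+32*d
for f in(0,.1,.25): e=s+d*(-6+47.5*np.cos(f)); print(f,proj("scene",[[*e,80+47.5*np.sin(f)]]).round(1),proj("top",[[*e,80+47.5*np.sin(f)]]).round(1))
im=env.camera("scene")[195:213,292:313]; print(im.min(2))
```

```text
0 [[303.2 207. ]] [[223.8 148.9]]
0.1 [[303.3 206.1]] [[223.6 148.3]]
0.25 [[303.4 204.3]] [[223.2 147.9]]
[[155 165 182 221 244 250 250 251 251 251 251 251 251 251 251 248 242 233
  170  88  55]
 [154 178 213 240 249 250 250 250 251 251 251 251 251 251 251 249 242 233
  185 109  61]
 [151 192 236 248 250 250 250 251 251 251 251 251 252 252 251 249 240 225
  200 140  74]
 [148 200 243 250 251 251 251 251 252 251 251 250 250 248 244 236 223 206
  208 161  86]
 [146 200 245 251 251 251 250 249 249 247 243 235 228 215 198 183 168 178
  202 163  90]
 [142 191 239 248 248 246 239 232 226 213 198 179 163 149 139 136 145 186
  205 158  87]
 [142 165 208 224 219 205 187 173 162 155 149 138 126 121 120 132 176 218
  205 138  72]
 [144 144 156 163 153 143 135 128 127 135 141 132 125 123 129 157 210 228
  184 104  59]
 [149 140 133 133 127 122 119 120 124 135 143 141 144 152 169 206 236 217
  143  75  52]
 [149 150 150 154 155 143 134 139 150 167 177 178 179 186 203 228 238 189
  102  57  51]
 [132 149 163 183 193 182 175 179 187 206 215 207 191 180 182 192 187 131
   70  51  52]
 [116 136 148 169 186 195 200 194 186 190 195 182 158 139 130 121 101  70
   51  50  52]
 [ 97 122 130 135 147 163 173 164 143 137 137 124 105  91  84  72  57  49
   48  49  52]
 [ 82 112 120 117 115 121 122 108  89  83  79  68  60  59  59  57  52  50
   49  50  51]
 [ 73 101 103  96  86  81  72  62  53  48  45  41  41  47  51  52  52  52
   52  50  51]
 [ 66  74  72  63  56  49  42  36  33  32  35  40  45  50  51  52  51  50
   49  46  45]
 [ 50  48  44  41  38  34  32  30  28  28  34  43  48  50  49  49  46  44
   42  38  34]
 [ 38  38  35  34  34  34  32  30  29  30  33  42  45  44  41  39  37  35
   33  30  28]]
```

Run:
```python
from h import *
d=np.array([.951,-.309]);s=np.array([562.9,87.9])+32*d
print("post back top edge",proj("scene",[[*(s+24*d),93],[*(s+24*d+np.array([.309,.951])*8),93]]).round(1))
s=s-.5*d
for f in(0,.07,.25):
  for t in(0,-.05):
    R=Ro.from_euler('ZY',[np.radians(-18),t]).as_matrix(); c=np.array([*(s+12*d),80])
    print(f,t,proj("scene",[c+R@[-18+47.5*np.cos(f),y,47.5*np.sin(f)] for y in(-6,0,6)]).round(1).tolist())
```

```text
post back top edge [[301.8 199.2]
 [304.6 198.6]]
0 0 [[301.2, 207.5], [303.3, 207.0], [305.4, 206.5]]
0 -0.05 [[301.2, 207.2], [303.4, 206.7], [305.5, 206.2]]
0.07 0 [[301.3, 206.9], [303.4, 206.4], [305.6, 205.9]]
0.07 -0.05 [[301.3, 206.5], [303.5, 206.0], [305.6, 205.5]]
0.25 0 [[301.4, 204.8], [303.6, 204.3], [305.7, 203.8]]
0.25 -0.05 [[301.4, 204.4], [303.6, 203.9], [305.7, 203.4]]
```

The camera leaves it uncertain whether the ring is fully down, so I'll feel for the bar with the shut fingers.

```bash
python3 -c "
from h import *
plan([634.2,64.7,150],-18)"
```

```text
at [491.9 306.9 218.8] t 25.23 w 42.7 F [-0.4  0.4  0. ]
shift [-0.2804 -0.2484  0.0917] turn [-0.      0.     -0.0002]
```

```bash
python3 -m creep '[[[-1,-0.06,-0.05,0,0,0,0],[-1,-0.12,-0.11,0.02,0,0,0],[-1,-0.18,-0.16,0.04,0,0,0],[-1,-0.24,-0.21,0.06,0,0,0],[-1,-0.28,-0.248,0.08,0,0,0],[-1,-0.28,-0.248,0.092,0,0,0],[-1,-0.28,-0.248,0.092,0,0,0],[-1,-0.28,-0.248,0.092,0,0,0]]]' | grep -E 'time|tcp|force|width'; python3 -c "
from h import *
plan([634.2,64.7,96],-18)"
```

```text
time: 26.22
tcp_pos: [633.9, 67.7, 150.2]
ft_force: [0.5, -0.6, 0.2]
width: -0.2
grip_force: 0.0
at [633.9  67.7 150.2] t 26.23 w -0.2 F [ 0.5 -0.6  0.2]
shift [-0.0017 -0.0038  0.0722] turn [ 0.0004 -0.      0.0008]
```

```bash
python3 -m creep '[[[-1,-0.001,-0.003,0.03,0,0,0],[-1,-0.001,-0.003,0.06,0,0,0],[-1,-0.001,-0.003,0.07,0,0,0],[-1,-0.001,-0.003,0.072,0,0,0],[-1,-0.001,-0.003,0.072,0,0,0]]]' | grep -E 'time|tcp|force'; python3 -m creep '[[[-1,0,0,0.002,0,0,0],[-1,0,0,0.004,0,0,0],[-1,0,0,0.006,0,0,0]]]' | grep -E 'time|tcp|force'
```

```text
time: 26.85
tcp_pos: [634.6, 63.8, 96.6]
ft_force: [0.7, 0.0, -0.2]
grip_force: 0.0
time: 27.22
tcp_pos: [634.1, 63.5, 91.2]
ft_force: [0.3, -0.1, -0.7]
grip_force: 0.0
```

```bash
python3 -m creep '[[[-1,0,0,0.0015,0,0,0],[-1,0,0,0.003,0,0,0]]]' | grep -E 'tcp|force'; python3 -m creep '[[[-1,0,0,0.0015,0,0,0],[-1,0,0,0.003,0,0,0]]]' | grep -E 'tcp|force'; python3 -m creep '[[[-1,0,0,0.001,0,0,0],[-1,0,0,0.002,0,0,0]]]' | grep -E 'tcp|force'
```

```text
tcp_pos: [634.0, 63.5, 88.8]
ft_force: [0.7, -0.7, -0.0]
grip_force: 0.0
tcp_pos: [634.1, 63.5, 86.6]
ft_force: [0.1, 0.6, 0.0]
grip_force: 0.0
tcp_pos: [634.1, 63.5, 85.2]
ft_force: [0.5, -0.5, 0.3]
grip_force: 0.0
```

```bash
python3 -m creep '[[[-1,0,0,0.0008,0,0,0],[-1,0,0,0.0016,0,0,0]]]' | grep -E 'tcp|force'; python3 -m creep '[[[-1,0,0,0.0006,0,0,0],[-1,0,0,0.0012,0,0,0]]]' | grep -E 'tcp|force'
```

```text
tcp_pos: [634.1, 63.5, 84.0]
ft_force: [-0.3, -0.5, 1.0]
grip_force: 0.4
tcp_pos: [634.3, 63.5, 83.2]
ft_force: [-0.2, 0.4, 1.4]
grip_force: 0.4
```

Contact came at 84 mm, where the top of the bar sits when shut, so the ring is closed. I'll retreat and recheck the roll.

```bash
python3 -m creep '[[[-1,0,0,-0.01,0,0,0],[-1,0,0,-0.05,0,0,0],[-1,0,0,-0.12,0,0,0],[-1,0,0,-0.18,0,0,0],[-1,0.06,0.07,-0.2,0,0,0],[-1,0.12,0.14,-0.2,0,0,0],[-1,0.18,0.2,-0.2,0,0,0],[-1,0.24,0.25,-0.2,0,0,0]]]' | grep -E 'time|tcp|force'; python3 -m creep '[[[-1,0,0,0,0,0,0],[-1,0,0,0,0,0,0],[-1,0,0,0,0,0,0]]]'>/dev/null
sed -i 's/for r0 in.*/for r0 in(0,-.4):/' fit.py; python3 fit.py
python3 - <<'E'
from h import *
T=env.camera('top');S=env.camera('scene')
def c(im,x,y,w,h,k): return cv2.resize(im[y:y+h,x:x+w],(w*k,h*k),interpolation=cv2.INTER_CUBIC)
cv2.imwrite('pics/g7.png',np.hstack([c(T,196,140,60,72,6),c(S,262,165,70,72,6)]))
E
```

```text
time: 29.48
tcp_pos: [525.9, 289.1, 233.8]
ft_force: [0.9, 0.0, -0.3]
grip_force: 0.0
0 [ 0.03  0.01 -1.2   0.13  0.31  0.7  -0.18 -0.38] 0.645 [0.17 0.47]
-0.4 [ 0.02 -0.02 -2.99 -1.16 -0.02 -0.13 -0.   -0.85] 0.623 [0.18 0.44]
29.95
```

View pics/g7.png

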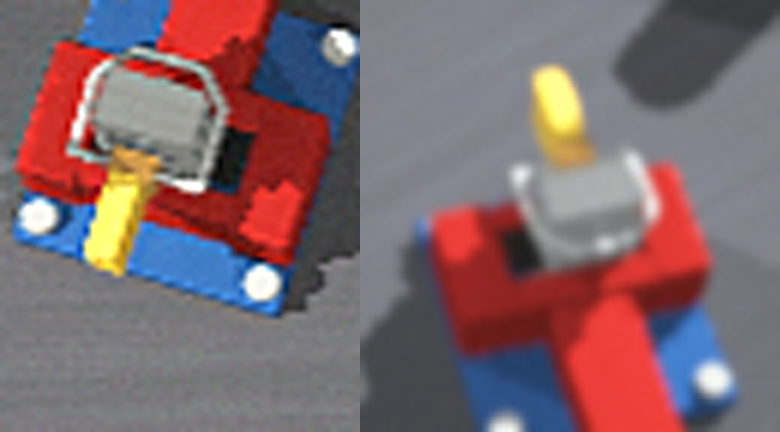

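The pin is upright (roll about 0.03 rad), the head is home, the ring is shut round the post, and the robot is clear.

```bash
python3 -c "
from bench import env
print(env.close_job())"
```

```text
the job is handed in; nothing more can be done
None
```

The pin is home in the post with its ring shut and released, and the job was handed in at about 30 s; no verdict came back. After the ring snapped shut the pin had rolled to about the 0.35 rad limit, so I regripped it to set it upright (about 0.03 rad). The wrist force I saw stayed under about 9 N.

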